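# Snap the sprung dust cap onto the wax tank's filler neck

### The arm

A 6-joint arm with a two-finger parallel gripper is mounted at the origin on the work surface. World frame = base frame: x ahead of the robot, y to its left, z up, the work surface at z = 0. Lengths are in m, angles in rad, forces in N, time in s.
With the tool pointing down it reaches from about 0.375 to 0.75 m from the base axis. Payload 9 kg.
Tool frame: the origin (TCP) lies midway between the tips of the shut fingers; the grasp point (between the pads) lies 19 mm behind it; z points along the fingers, y is the line along which they close (so a half turn about z gives the same grasp; the last joint's range is limited). The gripper opens to 85 mm and grips with 20 to 120 N. Pads are 22 mm wide; open, the fingers measure 114 mm over their backs; the gripper's body (76 mm by 85 mm) begins 54 mm behind the grasp point. The pads swing forward as they close: fully open they stand 13 mm farther back than shut.
Start: joints at [-0.218, 0.104, 0.097, 1.564, 0, 1.353], TCP at [0.6, 0, 0.231] pointing down, gripper open.
Joint ranges: [-2.99, 2.99], [-0.84, 1.86], [-1.1, 1.16], [-1.84, 2.11], [-1.51, 1.56], [-3.14, 3.14]. Speed limits (rad/s): [2.22, 2.22, 2.57, 3.14, 3.14, 3.14].

### API

Orientations are given as a unit quaternion [w, x, y, z].
In Python, from cell import manip gives the robot as it stands. The module is installed in compiled form; this text tells all that it offers.
- The arm moves only by the tool apply_moves, never from a script. Its argument "increments" is a list of rows, each an object with "xyz": the shift along the tool's x, y, z in mm, a list of three; "twist": the turn about the tool's z in degrees; "hand": the opening, from 0 (shut) to 1 (fully open). A call has 1 to 5 rows; each row is the pose to reach, as a shift and turn from the pose commanded when the call began, along the tool's axes at that moment; what a row does not reach only later rows make up. A row lasts 1/8 s, in which the tool goes at most 62.5 mm and 10.7 degrees, less where a joint would pass 70% of its speed; a pose out of reach is approached as far as the arm can. A call with a gripper value outside its range is refused whole. The fingers move at their own pace and stop on an object; "newtons" is the grip in N (left out, the last holds). Time passes only in rows, so rows that repeat a pose let the fingers close. It gives the time, the measured TCP pose, the force, the opening and the grip force at its end, in the units of the state.
- manip.observe(): the state, without advancing time (a new reading comes with each control period).
- manip.read_camera(name): name is "scene" or "side" or "wrist"; returns (picture, depth): 480x640x3 uint8, red, green, blue; 480x640 float32, m along the optical axis (not along the pixel's ray), 0 where there is no reading.
- manip.camera_info(name): a dict with "vfov" (degrees; the focal length in pixels is half the picture's height over the tangent of half this angle, whatever the lens; pixels are square), "cx", "cy" (the principal point, pixels), "k1" (the pictures are not rectified: a ray, as slopes to the right and down, at radius r is drawn at 1 + k1 r^2 times it, then the intrinsics apply), "R" (3x3) and "t" (3): a world point X has camera coordinates R X + t; the wrist camera has in their place "T_tool_cam" (4x4, takes a point from camera to tool coordinates, whose origin is the TCP and whose axes are the flange's). Camera axes: x right, y down, z forward; pixel columns grow to the right and rows downward; lengths in m; the calibration is good to about 2 mm. A picture is of the moment at which its call begins: read the wrist's pose just before it. camera_info takes no time and is no camera call.
- manip.close_job(): hands the job in; it is judged then, once.
The state is a dict: "time": time; "qpos": joint angles; "qvel": joint speeds; "joint_torque": joint torques, N m; "ee_pos": TCP position; "tool_rot": TCP orientation; "force": force on the tool from outside, world axes, zero at the start; "ft_torque": the same for the moment, N m; "finger_gap": opening from 0.0 (shut) to 1.0 (fully open); "grip_force": force on a finger pad.
Only numpy, scipy, OpenCV 4.12 (cv2) and the standard library are available. Lean on these libraries where they do the work, as an engineer would, in place of code of your own. Each camera call takes 0.05 s, during which the arm holds its last target. There are 200 camera calls.

### The job

The wax tank with the blue collar has been filled: pick up the dust cap with the blue tabs by squeezing its two tabs together, set it down flat on the blue-collared filler neck while still squeezing, and let go so that the tabs spring out fully under the collar's rim. The yellow-tabbed cap and the yellow-collared tank are not part of this job.

Things in the scene. Friction and masses are not known exactly. Their poses are not given: they have to be found in the camera images.
- blue_cap: Round white dust cap, 88 mm across, with two upright BLUE tabs on top (a yellow-tabbed one is not wanted). Origin: centre of its underside, on the table; z up. Disc from 16 to 21 mm above the origin. The tabs face each other along the cap's y axis, each 24 mm wide (x), 6 mm thick, 21 to 47 mm above the origin; over their outer faces 64 mm free, 42 mm squeezed fully in. Mass about 0.12 kg.
- blue_tank_mouth (a point): Centre of the mouth of the BLUE-collared neck, level with its rim, 75 mm above the table; z up. The neck, 86 mm across and 30 mm high, stands amid a white tank 140 mm square, 45 mm high, fixed. The rim is 4 mm thick, its hole 62 mm; below it is 78 mm wide and open 30 mm deep. The cap enters squeezed, any way round, until its disc lies on the rim: its origin 16 mm below this point.
- blue_cap_left (a joint): Travel of the blue cap's tab on its +y side: 0 = sprung fully out, 0.011 m = squeezed fully in to its stop. The spring takes 2.4 N at 0, 5.7 N fully in; a grip of 20 N or more across both tabs squeezes them home and carries the cap.
- blue_cap_right (a joint): The same for the tab on the -y side. Below the disc each tab carries a 14 mm wide hook that moves with it: the two hooks span 69 mm free, 47 mm squeezed; their upper faces lie 8.5 mm below the disc, their feet 15 mm. A 28 mm round housing between them reaches the cap's origin.
Mind the look-alikes: they are no part of the job. What is shaped like the blue_cap but brown or green is not meant.

How it is judged:
By the outcome, as a careful person would: the job done as asked, in the order asked, and still so for the second after the job is handed in, with the robot touching nothing.
It also fails if it takes over 35 s, if anything falls off the work surface, if the arm or the gripper's body presses on something with over 40 N, if the wrist force passes 120 N, or if a joint passes its speed limit or range.

## Working session

There is one attempt and no reset: what is moved stays moved. The work goes in short steps, Python scripts to look and compute and a tool call to move; the robot and the scene stay as the last step left them, time stands still between calls to the robot, and variables do not carry over. Pictures are saved under pics/ and viewed, at most 10 in all, crops included, and the job is handed in when it is done.

Besides the shell and the picture viewer there is one more tool, called as a command line: name --argument value ..., lists and objects as JSON in quotes. apply_moves: Moves the arm, as the interface text tells. Its arguments: {"type":"object","properties":{"increments":{"type":"array","items":{"type":"object","properties":{"xyz":{"type":"array","items":{"type":"number"}},"twist":{"type":"number"},"hand":{"type":"number"}}}},"newtons":{"type":"number"}},"required":["increments"]}

```bash
mkdir -p pics; cat > h.py <<'E'
import numpy as np, cv2
from cell import manip
from scipy.spatial.transform import Rotation as Ro
def cloud(name):
    s=manip.observe(); im,d=manip.read_camera(name); c=manip.camera_info(name)
    f=240/np.tan(np.radians(c['vfov'])/2)
    K=np.array([[f,0,c['cx']],[0,f,c['cy']],[0,0,1]])
    v,u=np.mgrid[:480,:640]
    p=cv2.undistortPoints(np.stack([u,v],-1).reshape(-1,1,2).astype(float),K,np.array([c['k1'],0,0,0,0.])).reshape(480,640,2)
    P=np.dstack([p*d[...,None],d])
    if name=='wrist':
        w,x,y,z=s['tool_rot']; T=c['T_tool_cam']; T=np.array(T)
        P=P@T[:3,:3].T+T[:3,3]; P=P@Ro.from_quat([x,y,z,w]).as_matrix().T+np.array(s['ee_pos'])
    else: P=(P-np.array(c['t']))@np.array(c['R'])
    P[d==0]=np.nan
    return im,P
def save(im,n): cv2.imwrite('pics/'+n,np.ascontiguousarray(im[...,::-1]))
E
python3 - <<'E'
from h import *
for n in ['scene','side','wrist']:
    im,P=cloud(n); save(im,n+'1.png'); np.savez(n+'1.npz',im=im,P=P)
    h=cv2.cvtColor(im,cv2.COLOR_RGB2HSV)
    for nm,lo,hi in [('blue',100,130),('yellow',20,35)]:
        m=((h[...,0]>=lo)&(h[...,0]<=hi)&(h[...,1]>120)&(h[...,2]>60)).astype(np.uint8)
        k,l,st,ce=cv2.connectedComponentsWithStats(m)
        for i in range(1,k):
            if st[i,4]>40: print(n,nm,st[i,4],ce[i].round(),np.nanmedian(P[l==i],0).round(3))
print(manip.observe())
a=[cv2.imread('pics/%s1.png'%n) for n in ['scene','side']]
E
```

```text
scene blue 60 [317.   2.] [-0.521  1.402 -0.387]
scene blue 103 [339.   5.] [-0.424  1.437 -0.388]
scene blue 113 [321. 169.] [0.402 0.16  0.039]
scene blue 117 [333. 183.] [0.433 0.147 0.022]
scene blue 147 [192. 233.] [ 0.317 -0.091  0.039]
scene blue 45 [318. 238.] [0.499 0.019 0.046]
scene blue 73 [301. 247.] [0.475 0.003 0.022]
scene blue 127 [196. 253.] [ 0.343 -0.113  0.023]
scene blue 156 [256. 289.] [ 0.478 -0.114  0.039]
scene blue 43 [276. 307.] [ 0.516 -0.115  0.022]
scene blue 195 [258. 314.] [ 0.503 -0.141  0.024]
scene blue 42 [240. 311.] [ 0.476 -0.153  0.023]
scene blue 1679 [166. 373.] [ 0.489 -0.304  0.075]
scene yellow 677 [451. 173.] [0.619 0.254 0.074]
scene yellow 157 [422. 274.] [0.673 0.06  0.039]
scene yellow 163 [408. 294.] [0.672 0.026 0.023]
side blue 6994 [272.  35.] [ 1.817  1.751 -0.381]
side blue 47233 [529.  97.] [ 1.817  0.254 -0.207]
side blue 42 [330.  83.] [ 1.815  1.305 -0.512]
side blue 698 [350.  98.] [ 1.817  1.158 -0.546]
side blue 273 [184. 112.] [0.619 0.52  0.056]
side blue 76 [219. 237.] [0.449 0.127 0.043]
side blue 69 [184. 243.] [0.39
[... 1997 characters left out ...]
time': 0.15, 'qpos': array([-2.17711334e-01,  1.04570918e-01,  9.66484824e-02,  1.56387711e+00,
       -2.33599671e-05,  1.35310452e+00]), 'qvel': array([ 0.00024217, -0.00037964,  0.0045753 ,  0.0010918 , -0.00155124,
       -0.00313292]), 'joint_torque': array([ 3.56894714e-03, -5.57353413e+01,  5.04006886e+01,  1.24952567e-02,
       -2.60494489e-04,  1.42527287e-05]), 'ee_pos': array([5.99754082e-01, 4.98796277e-05, 2.30696114e-01]), 'tool_rot': array([-4.16648765e-04,  7.07113592e-01,  7.07099792e-01, -2.79559678e-04]), 'force': array([-0.43010805,  0.1428459 ,  1.18700432]), 'ft_torque': array([ 0.03137503, -0.00850733,  0.01442345]), 'grip_force': 0.0, 'finger_gap': 1.000806839724407}
```

View pics/scene1.png

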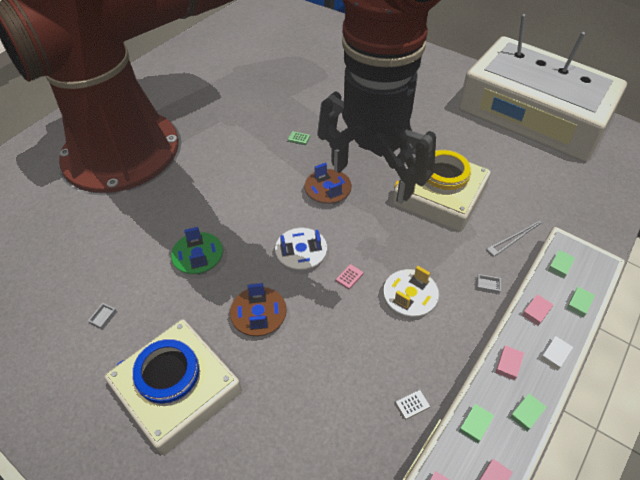

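View pics/wrist1.png

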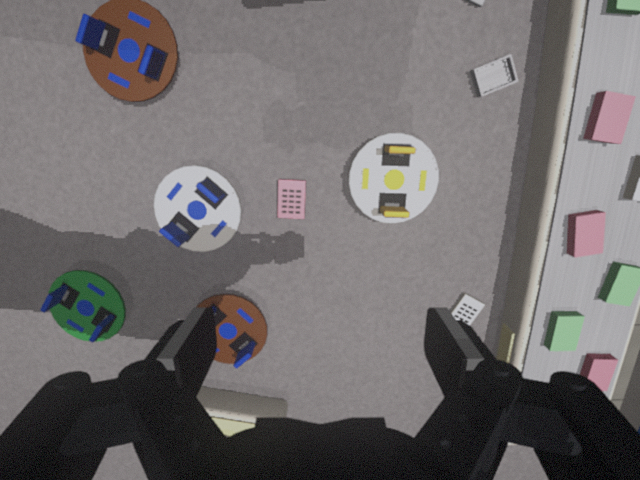

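The candidates in the wrist picture are:
- white disc with blue tabs at (197,210), scene (301,247)
- brown discs at (129,50) and (229,330)
- green disc at (86,307)
- white disc with yellow tabs at (394,178)

The first is the only white disc with blue tabs, so it fits. The blue-collared tank is at scene (166,372). Next I'll confirm with a crop and refine the positions.

```bash
python3 - <<'E'
from h import *
def fit(x):
    A=np.c_[2*x,np.ones(len(x))]; s=np.linalg.lstsq(A,(x**2).sum(1),rcond=None)[0]; return s[:2],np.sqrt(s[2]+s[:2]@s[:2])
z=np.load('wrist1.npz'); im,P=z['im'],z['P']
c=np.array([.476,.003]); r=np.linalg.norm(P[...,:2]-c,axis=2)
D=(r<.055)&(P[...,2]>.017)&(P[...,2]<.026)
h,_=cv2.findContours(D.astype(np.uint8),cv2.RETR_EXTERNAL,cv2.CHAIN_APPROX_NONE)
k=max(h,key=cv2.contourArea)[:,0]; print('disc',fit(P[k[:,1],k[:,0],:2]),np.nanmedian(P[D],0))
T=(r<.055)&(P[...,2]>.043)
n,l,st,ce=cv2.connectedComponentsWithStats(T.astype(np.uint8))
for i in range(1,n):
    if st[i,4]>20:
        q=P[l==i]; m=cv2.minAreaRect((q[:,:2]*1000).astype(np.float32)); print('tab',st[i,4],m,np.median(q[:,2]))
save(cv2.resize(im[140:280,120:280],None,fx=4,fy=4),'crop1.png')
for n in ['scene','side']:
    z=np.load(n+'1.npz'); P=z['P']; hs=cv2.cvtColor(z['im'],cv2.COLOR_RGB2HSV)
    m=(hs[...,0]>=100)&(hs[...,0]<=130)&(hs[...,1]>120)&(np.linalg.norm(P[...,:2]-[.48,-.305],axis=2)<.07)&(P[...,2]>.0715)&(P[...,2]<.08)
    h,hi=cv2.findContours(m.astype(np.uint8),cv2.RETR_CCOMP,cv2.CHAIN_APPROX_NONE)
    for k in sorted(h,key=cv2.contourArea)[-2:]:
        k=k[:,0]; q=P[k[:,1],k[:,0]]; q=q[np.isfinite(q[:,0])&(abs(q[:,2]-.075)<.005)]; print(n,len(q),fit(q[:,:2]),np.median(q[:,2]))
E
```

```text
disc (array([0.47729014, 0.00460315]), np.float64(0.04207180887008652)) [0.47641472 0.00479027 0.02170084]
tab 209 ((495.5093994140625, 24.664073944091797), (6.819887638092041, 24.002389907836914), 48.08723068237305) 0.04735836318647069
tab 191 ((455.8692932128906, -18.24271011352539), (7.125699043273926, 23.429418563842773), 45.6612548828125) 0.04715444548708822
tab 1079 ((527.0986938476562, 11.682367324829102), (6.777175426483154, 3.2267873287200928), 24.192371368408203) 0.30469712657326264
tab 176 ((529.2160034179688, -5.287073612213135), (8.164424896240234, 2.949157476425171), 67.48873138427734) 0.3014032828552887
scene 128 (array([ 0.47807789, -0.29880086]), np.float64(0.03162510417102151)) 0.07514670230872778
scene 170 (array([ 0.47850645, -0.298774  ]), np.float64(0.041611830606748654)) 0.07533325560572618
side 142 (array([ 0.4781777 , -0.29870002]), np.float64(0.0315091884833479)) 0.07425161951997815
side 190 (array([ 0.47723575, -0.29908752]), np.float64(0.04124332148842933)) 0.07440701411098798
```

View pics/crop1.png

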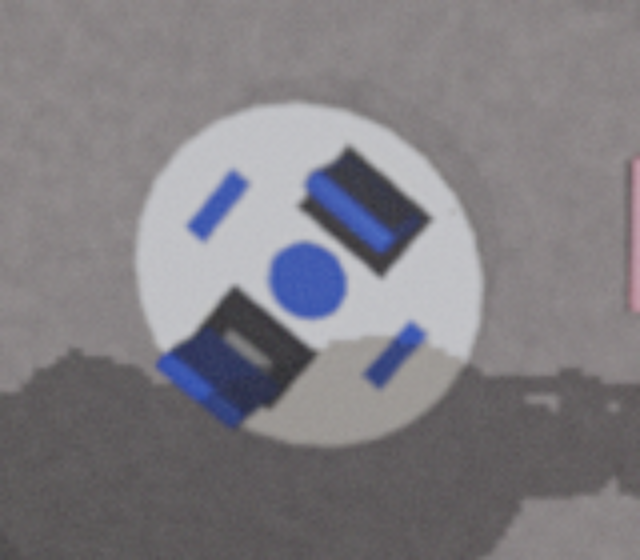

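The crop confirms a white disc with blue tabs. The tab tops are 58.4 mm apart (58 expected) at a height of 47 mm, the centre is about (476, 3.5) mm, and the cap axis is at 47°. Both cameras put the mouth at (478, -299) with z 75 mm. Approaching now.

apply_moves --increments '[{"xyz":[1,-31,20],"twist":-10,"hand":1},{"xyz":[2,-62,50],"twist":-20,"hand":1},{"xyz":[3,-93,85],"twist":-30,"hand":1},{"xyz":[3.5,-124,115],"twist":-40,"hand":1},{"xyz":[3.5,-124,131],"twist":-47,"hand":1}]'

```text
time: 0.78
ee_pos: [0.4732, 0.0041, 0.0979]
tool_rot: [-0.002, 0.364, 0.931, -0.0]
force: [0.0, 0.0, 0.0]
finger_gap: 1.002
grip_force: 0.0
```

apply_moves --increments '[{"xyz":[0,0,0],"hand":1},{"xyz":[0,0,0],"hand":1}]'

```text
invalid input
```

```bash
python3 - <<'E'
from h import *
s=manip.observe(); w,x,y,z=s['tool_rot']; print(s['time'],s['ee_pos'],Ro.from_quat([x,y,z,w]).as_matrix().round(3),s['force'])
im,P=cloud('wrist'); save(im,'w2.png')
c=np.array([.476,.0035]); r=np.linalg.norm(P[...,:2]-c,axis=2)
T=(r<.045)&(P[...,2]>.043)&(P[...,2]<.052)
n,l,st,ce=cv2.connectedComponentsWithStats(T.astype(np.uint8))
for i in range(1,n):
    if st[i,4]>60:
        q=P[l==i]; m=cv2.minAreaRect((q[:,:2]*1000).astype(np.float32)); print('tab',st[i,4],ce[i],m,np.median(q[:,2]))
E
```

```text
0.775 [0.47318453 0.00412118 0.09788415] [[-0.735  0.679 -0.003]
 [ 0.679  0.735  0.001]
 [ 0.003 -0.002 -1.   ]] [0.04461104 0.00321976 0.02284168]
tab 460 [271.29347826 273.33478261] ((454.9555358886719, -18.50665855407715), (7.104664325714111, 23.94394302368164), 47.59010696411133) 0.04754584078754283
tab 460 [371.09565217 273.29130435] ((494.84295654296875, 24.56292724609375), (6.91097354888916, 23.90385627746582), 47.123592376708984) 0.0475978668930957
```

View pics/w2.png

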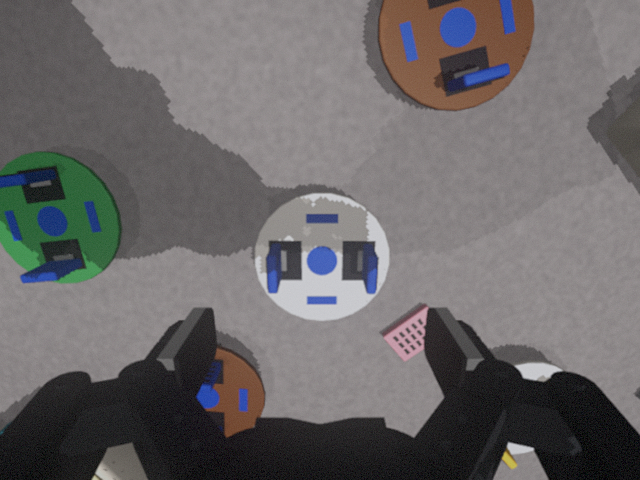

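The picture shows the white cap lying squarely between the fingers, with tabs at (272,272) and (371,272). Descending.

apply_moves --increments '[{"xyz":[0.2,-0.9,25],"twist":0,"hand":1},{"xyz":[0.2,-0.9,50],"twist":0,"hand":1},{"xyz":[0.2,-0.9,65],"twist":0,"hand":1},{"xyz":[0.2,-0.9,65],"twist":0,"hand":1},{"xyz":[0.2,-0.9,65],"twist":0,"hand":1}]'

```text
time: 1.45
ee_pos: [0.4759, 0.0028, 0.0363]
tool_rot: [0.001, 0.367, 0.93, 0.0]
force: [0.2, -0.3, 0.1]
finger_gap: 1.002
grip_force: 0.0
```

apply_moves --increments '[{"xyz":[0,-0.5,14],"twist":0,"hand":1},{"xyz":[0,-0.5,14],"twist":0,"hand":1},{"xyz":[0,-0.5,14],"twist":0,"hand":0.7},{"xyz":[0,-0.5,14],"twist":0,"hand":0.3},{"xyz":[0,-0.5,14],"twist":0,"hand":0.3}]' --newtons 40

```text
time: 2.08
ee_pos: [0.4758, 0.0023, 0.0231]
tool_rot: [0.001, 0.366, 0.93, -0.0]
force: [-4.9, 1.5, 11.3]
finger_gap: 0.462
grip_force: 39.1
```

apply_moves --increments '[{"xyz":[0,0,0],"twist":0,"hand":0.3},{"xyz":[0,0,0],"twist":0,"hand":0.3},{"xyz":[0,0,0],"twist":0,"hand":0.3}]'

```text
time: 2.45
ee_pos: [0.4758, 0.0023, 0.0231]
tool_rot: [0.001, 0.366, 0.93, -0.0]
force: [-4.4, 0.8, 13.2]
finger_gap: 0.46
grip_force: 40.0
```

apply_moves --increments '[{"xyz":[0,0,-5],"twist":0,"hand":0.3},{"xyz":[0,0,-30],"twist":0,"hand":0.3},{"xyz":[0,0,-70],"twist":0,"hand":0.3},{"xyz":[0,0,-110],"twist":0,"hand":0.3},{"xyz":[0,0,-110],"twist":0,"hand":0.3}]'

```text
time: 3.08
ee_pos: [0.4768, 0.0021, 0.1346]
tool_rot: [0.003, 0.366, 0.93, 0.0]
force: [0.1, 0.6, -1.8]
finger_gap: 0.452
grip_force: 41.2
```

```bash
python3 - <<'E'
from h import *
s=manip.observe(); print(s['time'],s['ee_pos'],s['force'],s['finger_gap'],s['grip_force'])
im,P=cloud('wrist'); i2,P2=cloud('side'); i3,_=cloud('scene')
save(np.hstack([cv2.resize(im,(400,300)),cv2.resize(i2[120:360,160:480],(400,300))]),'w3.png'); np.savez('l.npz',im=i2,P=P2)
E
```

```text
3.075 [0.4768232  0.00213706 0.13459227] [ 0.0552551   0.58499976 -1.83244482] 0.45206176695683226 41.167792081832886
```

View pics/w3.png

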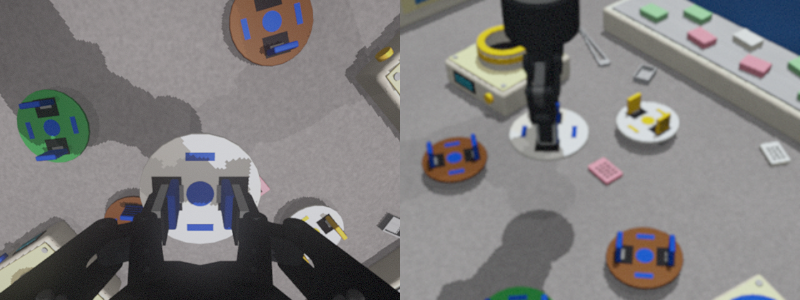

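The left panel shows the cap lifted and held between both fingers, with the tabs squeezed in at (170,205) and (230,205). The side view agrees. Carrying it to the tank.

apply_moves --increments '[{"xyz":[-20,-22,0],"twist":0,"hand":0.3},{"xyz":[-50,-54,0],"twist":0,"hand":0.3},{"xyz":[-80,-86,0],"twist":0,"hand":0.3},{"xyz":[-110,-118,0],"twist":0,"hand":0.3},{"xyz":[-140,-150,0],"twist":0,"hand":0.3}]'

```text
time: 3.85
ee_pos: [0.4741, -0.2034, 0.1295]
tool_rot: [-0.001, 0.367, 0.93, 0.0]
force: [1.3, 0.8, -1.0]
finger_gap: 0.455
grip_force: 41.2
```

apply_moves --increments '[{"xyz":[-30,-32,0],"twist":0,"hand":0.3},{"xyz":[-55,-59,0],"twist":0,"hand":0.3},{"xyz":[-65.5,-70,0],"twist":0,"hand":0.3},{"xyz":[-65.5,-70,0],"twist":0,"hand":0.3},{"xyz":[-65.5,-70,0],"twist":0,"hand":0.3}]'

```text
time: 4.47
ee_pos: [0.4751, -0.297, 0.1309]
tool_rot: [-0.0, 0.366, 0.931, 0.0]
force: [-0.0, -0.8, -1.6]
finger_gap: 0.456
grip_force: 41.2
```

```bash
cat > m.py <<'E'
from h import *
s=manip.observe(); w,x,y,z=s['tool_rot']; R=Ro.from_quat([x,y,z,w]).as_matrix(); e=s['ee_pos']; print(s['time'],e,s['force'],s['finger_gap'],s['grip_force']); print(R.round(3))
def ana(im,P,off,n):
    L=P-e; r=np.linalg.norm(L[...,:2],axis=2)
    hs=cv2.cvtColor(im,cv2.COLOR_RGB2HSV)
    W=(r<.05)&(L[...,2]<.012)&(L[...,2]>-.025)
    q=P[W]; A=np.c_[q[:,:2]-e[:2],np.ones(len(q))]
    g=np.ones(len(q),bool)
    for _ in range(6):
        k=np.linalg.lstsq(A[g],q[g,2],rcond=None)[0]; g=abs(A@k-q[:,2])<.002
    print(n,'plane slopes,z at tcp',k.round(4),g.sum())
    D=np.zeros(W.shape,np.uint8); D[W]=g
    h,_=cv2.findContours(D,cv2.RETR_EXTERNAL,cv2.CHAIN_APPROX_NONE); c=max(h,key=cv2.contourArea)[:,0]
    b=P[c[:,1],c[:,0],:2]
    from scipy.optimize import least_squares
    f=least_squares(lambda p:np.linalg.norm(b-p,axis=1)-.0435,e[:2],loss='soft_l1',f_scale=.001)
    print(n,'centre',f.x.round(4),'in',len(b),np.mean(abs(f.fun)<.0015))
    B=(D>0)&(hs[...,0]>=100)&(hs[...,0]<=130)&(hs[...,1]>120)
    k,l,st,ce=cv2.connectedComponentsWithStats(B.astype(np.uint8))
    for i in range(1,k):
        if st[i,4]>40: print(n,'blue',st[i,4],ce[i].round(),np.median(P[l==i],0).round(4))
for n in ['wrist','scene','side']:
    im,P=cloud(n); save(im,'m_%s_%.2f.png'%(n,s['time'])); ana(im,P,0,n)
E
python3 m.py
```

```text
4.475 [ 0.47513598 -0.29702366  0.13086879] [-0.01513056 -0.82120186 -1.57597158] 0.45555535722310336 41.16686224937439
[[-0.732  0.681 -0.001]
 [ 0.681  0.732  0.001]
 [ 0.001  0.    -1.   ]]
wrist plane slopes,z at tcp [-0.001   0.002   0.1294] 19900
wrist centre [ 0.474  -0.2966] in 783 0.565772669220945
wrist blue 429 [322. 250.] [ 0.4545 -0.2764  0.1299]
wrist blue 1266 [320. 310.] [ 0.4741 -0.2968  0.1297]
wrist blue 402 [320. 363.] [ 0.4948 -0.316   0.1297]
scene plane slopes,z at tcp [-0.0052  0.0034  0.1295] 2207
scene centre [ 0.4757 -0.2981] in 262 0.4580152671755725
scene blue 153 [152. 346.] [ 0.4755 -0.2972  0.1298]
scene blue 57 [152. 366.] [ 0.4951 -0.3165  0.1301]
side plane slopes,z at tcp [1.400e-03 1.000e-04 1.287e-01] 2392
side centre [ 0.4758 -0.2976] in 269 0.5762081784386617
side blue 46 [428. 358.] [ 0.4553 -0.2785  0.1293]
```

The cap is level, with its disc top at z 129.5 mm and its centre about 3 mm off the mouth. I'll correct that while lowering, aiming for a disc top of 80 mm.

apply_moves --increments '[{"xyz":[-3,0.6,10],"twist":0,"hand":0.3},{"xyz":[-3,0.6,20],"twist":0,"hand":0.3},{"xyz":[-3,0.6,30],"twist":0,"hand":0.3},{"xyz":[-3,0.6,30],"twist":0,"hand":0.3},{"xyz":[-3,0.6,30],"twist":0,"hand":0.3}]'

```text
time: 5.25
ee_pos: [0.4778, -0.3001, 0.1014]
tool_rot: [0.0, 0.367, 0.93, -0.0]
force: [-0.2, 0.2, -0.6]
finger_gap: 0.455
grip_force: 41.2
```

apply_moves --increments '[{"xyz":[0,0,5],"twist":0,"hand":0.3},{"xyz":[0,0,10],"twist":0,"hand":0.3},{"xyz":[0,0,15],"twist":0,"hand":0.3},{"xyz":[0,0,15],"twist":0,"hand":0.3},{"xyz":[0,0,15],"twist":0,"hand":0.3}]'

```text
time: 5.88
ee_pos: [0.4778, -0.3001, 0.0864]
tool_rot: [0.0, 0.367, 0.93, -0.0]
force: [-0.1, -0.7, -0.7]
finger_gap: 0.451
grip_force: 41.2
```

apply_moves --increments '[{"xyz":[0,0,2],"twist":0,"hand":0.3},{"xyz":[0,0,4],"twist":0,"hand":0.3},{"xyz":[0,0,5],"twist":0,"hand":0.3},{"xyz":[0,0,5],"twist":0,"hand":0.3}]'

```text
time: 6.38
ee_pos: [0.4779, -0.3002, 0.0824]
tool_rot: [0.0, 0.366, 0.93, -0.0]
force: [-2.8, 2.1, 7.6]
finger_gap: 0.457
grip_force: 43.6
```

```bash
python3 m.py
```

```text
6.375 [ 0.47794351 -0.30015873  0.08236366] [-2.81626664  2.05801846  7.61624233] 0.45686697739313825 43.56544375419617
[[-0.731  0.682  0.001]
 [ 0.682  0.731 -0.001]
 [-0.001 -0.    -1.   ]]
wrist plane slopes,z at tcp [ 0.0015 -0.0006  0.0809] 19985
wrist centre [ 0.4767 -0.2997] in 783 0.5644955300127714
wrist blue 409 [322. 249.] [ 0.4568 -0.2795  0.0813]
wrist blue 1260 [320. 310.] [ 0.4769 -0.2999  0.0813]
wrist blue 407 [320. 363.] [ 0.4976 -0.3189  0.0814]
scene plane slopes,z at tcp [-0.0014  0.0016  0.0808] 1886
scene centre [ 0.4784 -0.3008] in 252 0.42857142857142855
scene blue 128 [161. 366.] [ 0.4778 -0.3002  0.0811]
scene blue 51 [162. 385.] [ 0.4977 -0.3193  0.0809]
side plane slopes,z at tcp [0.0045 0.0026 0.0799] 2087
side centre [ 0.4783 -0.3009] in 253 0.5335968379446641
side blue 45 [425. 383.] [ 0.4586 -0.2811  0.08  ]
```

```bash
python3 -c "
import cv2,glob,numpy as np
a=cv2.imread(sorted(glob.glob('pics/m_scene_6*'))[-1]);b=cv2.imread(sorted(glob.glob('pics/m_side_6*'))[-1])
cv2.imwrite('pics/seat.png',np.hstack([cv2.resize(a[290:460,80:280],(400,340)),cv2.resize(b[300:470,340:540],(400,340))]))"
```

```text
(no output)
```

View pics/seat.png

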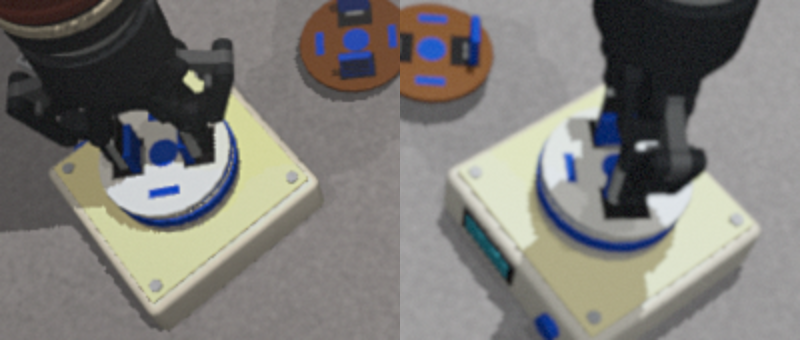

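The disc lies flat on the rim at z about 80.5 mm, level, and within about 1.5 mm of centre. There is a light contact force. Releasing.

apply_moves --increments '[{"xyz":[0,0,-0.5],"twist":0,"hand":0.6},{"xyz":[0,0,-0.5],"twist":0,"hand":0.8},{"xyz":[0,0,-0.5],"twist":0,"hand":1},{"xyz":[0,0,-0.5],"twist":0,"hand":1},{"xyz":[0,0,-0.5],"twist":0,"hand":1}]'

```text
time: 7.15
ee_pos: [0.4778, -0.3001, 0.0818]
tool_rot: [0.0, 0.367, 0.93, 0.0]
force: [-0.6, -0.2, -0.1]
finger_gap: 1.0
grip_force: 0.0
```

apply_moves --increments '[{"xyz":[0,0,-10],"twist":0,"hand":1},{"xyz":[0,0,-40],"twist":0,"hand":1},{"xyz":[0,0,-80],"twist":0,"hand":1},{"xyz":[0,0,-100],"twist":0,"hand":1},{"xyz":[0,0,-100],"twist":0,"hand":1}]'

```text
time: 7.78
ee_pos: [0.4785, -0.3007, 0.1833]
tool_rot: [0.001, 0.367, 0.93, -0.001]
force: [0.9, -0.1, -1.3]
finger_gap: 0.997
grip_force: 0.0
```

```bash
python3 - <<'E'
from h import *
s=manip.observe(); print(s['time'],s['ee_pos'],s['force'],s['finger_gap'])
im,P=cloud('wrist'); save(im,'fin.png')
c=np.array([.478,-.300]); r=np.linalg.norm(P[...,:2]-c,axis=2)
T=(r<.05)&(P[...,2]>.102)&(P[...,2]<.112)
n,l,st,ce=cv2.connectedComponentsWithStats(T.astype(np.uint8)); t=[]
for i in range(1,n):
    if st[i,4]>60:
        q=P[l==i]; m=cv2.minAreaRect((q[:,:2]*1000).astype(np.float32)); t.append(m[0]); print('tab',st[i,4],ce[i].round(),m,np.median(q[:,2]))
if len(t)==2: print(np.linalg.norm(np.subtract(*t)),np.mean(t,0))
D=(r<.042)&(P[...,2]>.075)&(P[...,2]<.086); q=P[D]; print(np.linalg.lstsq(np.c_[q[:,:2]-c,np.ones(len(q))],q[:,2],rcond=None)[0].round(4))
E
```

```text
7.775 [ 0.47847958 -0.30073694  0.18333038] [ 0.91426763 -0.13161242 -1.29924422] 0.9972134149051735
tab 373 [275. 252.] ((456.8031921386719, -321.33380126953125), (6.824134826660156, 23.97612953186035), 46.527252197265625) 0.10650284962371083
tab 373 [365. 252.] ((496.7020263671875, -278.3443298339844), (6.840607643127441, 23.906368255615234), 46.684913635253906) 0.1064970775190407
58.65161231460113 [ 476.75260925 -299.83906555]
[0.0011 0.0005 0.081 ]
```

View pics/fin.png

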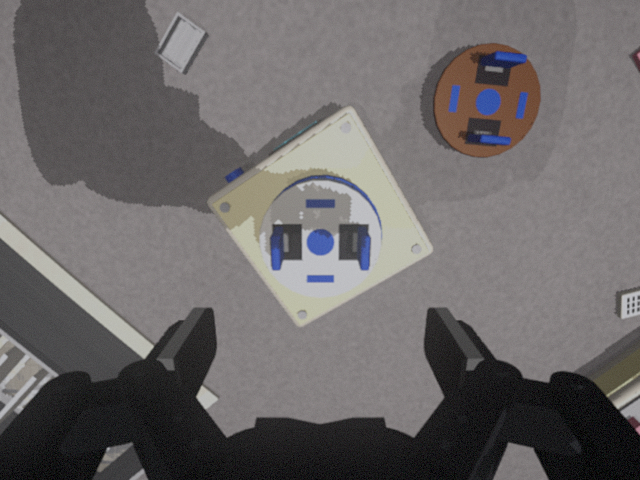

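The cap sits flat on the blue collar with its disc at z about 80.5 mm. Both tabs are fully out (58.6 mm between their centres, against 58 free), at (275,252) and (365,252), and the gripper is clear.

```bash
python3 -c "
from cell import manip
print(manip.close_job())"
```

```text
the job is handed in; nothing more can be done
None
```

The blue-tabbed cap is seated flat on the blue-collared neck with both tabs sprung fully out, the gripper is clear, and the job was handed in at about 8 s on the robot's clock; no verdict was returned.

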